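# Start the charging timer and shut the cubby gate

## Task

Put the tablet on charge for the night: with a fingertip, press on the big knurled timer dial and turn it one click clockwise, so that its white pointer leaves the grey dot and rests at the orange dot. Then push the white gate fully shut with your fingers and take your hand away. Do not pick anything up, and leave everything else in and around the cubby where it is.

Things in the scene. Friction and masses are not known exactly. Their poses are not given: they have to be found in the camera images.
- dial_cap (a joint): Angle (rad) of the timer's dial: 0 at the grey dot (its start), growing clockwise from above. A detent every 0.785 rad (45 deg): 0 grey, 0.785 orange, 1.571 blue, 2.356 green dot. Let go between two dots it snaps to the nearer one. Turning takes up to about 0.05 N m.
- dial_top (a point): Centre of the dial's flat top, 74 mm above the table. The dial is a dark disc 100 mm across, 13 mm thick, with upright axis and knurled rim, too wide to pinch. It is sprung: it sinks straight down from about 2 N on, up to 8 mm at about 9 N. A fingertip pressing it 4 to 6 mm down, about 36 mm off centre, and moved along an arc about the centre turns it by friction.
- timer: The timer's fixed round white housing, 160 mm across, 42 mm high, standing on the cubby's floor (18 mm above the table) behind the gate; origin under its centre, on the dial's axis. The released dial's top is 14 mm above the housing's top.
- pointer_tip (a point): Outer end of the white pointer bar on the dial's top, 48 mm from the dial's axis; turns and sinks with the dial.
- orange_dot (a point): The orange dot, 11 mm across, on the housing's top beside the dial, 63 mm from its axis: where the pointer must end. Other dots lie on the same circle 45 deg apart; clockwise: grey, orange, blue, green.
- gate_leaf (a joint): Opening angle (rad) of the gate: 0 shut against its stop, growing as it swings out towards the robot (clockwise from above); it starts 0.32 to 0.55 open, stays where it is left and moves with less than 1 N at its middle.
- gate_hinge (a point): Top of the gate's upright hinge axis, mid-thickness, at its left (+y) end, 120 mm above the table. The gate is a flat white picket-look panel 236 mm long, 98 mm high (22 to 120 mm above the table), 12 mm thick plus 3 mm pickets. Fixed white fence panels, 105 mm high, flank it, with posts 143 mm high at both ends of the gate.
- gate_edge (a point): Top of the gate's free end, in the middle of its thickness, 236 mm from gate_hinge.
- tablet: Purple kids' tablet lying flat in the cubby, 200 x 140 x 18 mm (x, y, z); origin under its centre. To be left alone, like all that follow.
- bike_key: Chrome bike key lying flat in the cubby, 70 x 26 x 5 mm, long along its x; origin under its middle.
- ball_center (a point): Centre of an orange rubber ball, 60 mm across, in the cubby.
- mug: Blue ceramic mug standing in the cubby, 76 mm across, 85 mm high; origin at its underside's centre, handle towards its +y.
- phone_stand: Walnut phone stand in the cubby, 75 x 70 mm, 75 mm high; origin under its centre.
- bike_light: Black and red bike light lying on the table outside the cubby, to the right, 92 mm long and 36 mm high; origin under its middle.
- glasses_case: Green glasses case on the table outside the cubby, to the left, 160 x 60 x 45 mm; origin under its centre.

How it is judged:
By the outcome, as a careful person would: the job done as asked, in the order asked, and still so for the second after the job is handed in, with the robot touching nothing.
It also fails if it takes over 48 s, if anything falls off the work surface, if the arm or the gripper's body presses on something with over 40 N, if the wrist force passes 120 N, or if a joint passes its speed limit or range.

## Robot

A 6-joint arm with a two-finger parallel gripper is mounted at the origin on the work surface. World frame = base frame: x ahead of the robot, y to its left, z up, the work surface at z = 0. Lengths are in mm, angles in rad, forces in N, time in s.
With the tool pointing down it reaches from about 300 to 850 mm from the base axis. Payload 4.2 kg.
Tool frame: the origin (TCP) lies at the very end of the fingers, on their centre line; the grasp point (between the pads) lies 19 mm behind it; z points along the fingers, y is the line along which they close (so a half turn about z gives the same grasp; the last joint's range is limited). The gripper opens to 91 mm and grips with 3 to 60 N. Pads are 32 mm wide; open, the fingers measure 118 mm over their backs; the gripper's body (76 mm by 178 mm) begins 60 mm behind the grasp point.
Start: joints at [-1.293, 0.32, 1.565, -0, 1.257, -0.02], TCP at [168.718, -549.707, 213.976] pointing down, gripper open.
Joint ranges: [-3.11, 3.11], [-0.84, 2.01], [0.21, 2.61], [-1.34, 4.49], [0.05, 2.63], [-2.56, 2.56]. Speed limits (rad/s): [2.57, 2.57, 3.14, 3.14, 3.14, 3.14].

## Interface

Orientations are given as a unit quaternion [w, x, y, z].
In Python, from plant import bot, capture, get_calibration, job, look_for, regions_of, landmark_of gives the robot as it stands. The module is installed in compiled form; this text tells all that it offers.
- The arm moves only by the tool drive_tool, never from a script. Its argument "commands" is a list of rows, each a list of 7 numbers: the shift along the tool's x, y, z scaled (see below), then the turn, a rotation vector about the tool's x, y, z scaled (see below), then the closure in counts, from 0 (fully open) to 255 (shut). In form: [[tx, ty, tz, rx, ry, rz, gripper], ...]. A call has exactly 8 rows; each row shifts and turns the commanded pose from where the row before left it, along the tool's axes as they then stand; what a row does not reach is not made up. The controller multiplies each number of a shift by 200 mm and each number of a turn by pi rad. A row lasts 1/10 s, in which the tool goes at most 50 mm and 8.59 degrees, less where a joint would pass 70% of its speed; a pose out of reach is approached as far as the arm can. A call with a number of a shift or a turn outside -1 to 1 is refused whole. A call with a gripper value outside its range is refused whole. The fingers move at their own pace and stop on an object; the grip force is fixed at half the most. Time passes only in rows, so rows that do not move let the fingers close, or fill a call up. It gives the time, the measured TCP pose, the force, the opening and the grip force at its end, in the units of the state.
- bot.read_state(): the state, without advancing time (a new reading comes with each control period).
- capture(name): name is "scene" or "top" or "wrist"; returns the picture (420x560x3 uint8, red, green, blue); there is no depth.
- get_calibration(name): a dict with "K" (3x3 intrinsics, pixels), "pose" (4x4, takes a point from camera to world coordinates). Camera axes: x right, y up, looking along -z (the intrinsics and any distortion apply to the point x, -y, -z); pixel columns grow to the right and rows downward; lengths in mm; the calibration is good to about 2 mm. A picture is of the moment at which its call begins: read the wrist's pose just before it. get_calibration takes no time and is no camera call; for the wrist camera it gives the pose at the moment of the call.
- job.finish_job(): hands the job in; it is judged then, once.
Trained networks look in the newest picture that a camera, given by its name, has taken for a name from the list of things; names that differ only in an ending like _2 or _b are one class to them, and where a whole thing is asked for, a point or a joint stands for the part that bears it (a point fixed in the world has none). Each returns a list of dicts, best first, with "p" (0 to 1); they miss things now and then, are a little off and sometimes report something else, mostly with a low value. They report only what shows in the picture. A call takes as long as a camera call.
- look_for(camera, label): "bbox" ([left, top, right, bottom] as shares, 0 to 1, of the picture: columns of its width, rows of its height, round what is visible of it).
- regions_of(camera, label): "pixels" (420x560 bool, what is visible of it) and "bbox" ([left, top, right, bottom] as shares, 0 to 1, of the picture: columns of its width, rows of its height, round what is visible of it).
- landmark_of(camera, label): "position" ([column, row] as shares, 0 to 1, of the picture: columns of its width, rows of its height: a listed point, or the origin of a listed thing).
The state is a dict: "time": time; "q": joint angles; "joint_velocities": joint speeds; "tau": joint torques, N m; "ee_pos": TCP position; "eef_rot": TCP orientation; "wrist_force": force on the tool from outside, world axes, zero at the start; "moment": the same for the moment, N m; "finger_gap": finger opening in mm; "gripper_force": force on a finger pad.
Only numpy, scipy, OpenCV 4.12 (cv2) and the standard library are available. Lean on these libraries where they do the work, as an engineer would, in place of code of your own. Each camera call takes 0.05 s, during which the arm holds its last target. There are 200 camera calls.

## Working session

There is one attempt and no reset: what is moved stays moved. The work goes in short steps, Python scripts to look and compute and a tool call to move; the robot and the scene stay as the last step left them, time stands still between calls to the robot, and variables do not carry over. Pictures are saved under pics/ and viewed, at most 10 in all, crops included, and the job is handed in when it is done.

Besides the shell and the picture viewer there is one more tool, called after "Call:" as a command line: name --pt "numbers of a row" for each row, then --argument value for the rest. drive_tool: Moves the arm, as the interface text tells. Shifts and turns lie within -1 to 1; 1 stands for 200 mm of shift or pi rad of turn. Its arguments: {"type":"object","properties":{"commands":{"type":"array","items":{"type":"array","items":{"type":"number"}}}},"required":["commands"]}

```bash
mkdir -p pics; cat > h.py <<'E'
import numpy as np, cv2
from plant import bot, capture, get_calibration, job, look_for, regions_of, landmark_of
from scipy.spatial.transform import Rotation as R
def ray(cam,pos):
    c=get_calibration(cam);K=np.array(c["K"]);T=np.array(c["pose"])
    u,v=pos[0]*560,pos[1]*420
    d=np.array([(u-K[0,2])/K[0,0],-(v-K[1,2])/K[1,1],-1.])
    return T[:3,3],T[:3,:3]@d
def at_z(cam,pos,z):
    o,d=ray(cam,pos);return o+d*(z-o[2])/d[2]
def save(cam,name):
    im=capture(cam);cv2.imwrite(f"pics/{name}.png",im[:,:,::-1]);return im
Z=dict(dial_top=74,pointer_tip=74,orange_dot=60,gate_hinge=120,gate_edge=120,timer=18,mug=18,phone_stand=18,ball_center=48,bike_light=0,glasses_case=0,tablet=18,bike_key=18)
def meas(cam,names):
    for n in names:
        r=landmark_of(cam,n)
        for q in r[:2]: print(cam,n,round(q["p"],2),np.round(np.array(q["position"])*[560,420]),np.round(at_z(cam,q["position"],Z[n]),1))
E
python3 - <<'E'
from h import *
s=bot.read_state();print(s)
c=get_calibration("top");print(c)
for cam in("scene","top"):
    save(cam,cam+"0");meas(cam,Z if cam=="top" else list(Z)[:6])
a=cv2.imread("pics/scene0.png");b=cv2.imread("pics/top0.png")
E
```

```text
{'time': 0.0, 'q': array([-1.29296029e+00,  3.20304750e-01,  1.56568526e+00, -4.28337668e-05,
        1.25742593e+00, -1.99466766e-02]), 'joint_velocities': array([-0.0002052 ,  0.00119732,  0.00033778,  0.00106798,  0.00097143,
       -0.00030115]), 'tau': array([ 2.63132279e-03, -4.12456119e+01, -2.31973028e+01,  7.34082260e-02,
        4.57558560e-02, -1.63805580e-04]), 'ee_pos': array([ 168.5798986 , -549.18810676,  213.11050448]), 'eef_rot': array([-9.01457203e-04,  9.88934750e-01,  1.48348333e-01, -1.37425005e-04]), 'wrist_force': array([1.03121588, 0.01037035, 0.70002094]), 'moment': array([ 0.02141619,  0.02804723, -0.00815687]), 'gripper_force': 0.0, 'finger_gap': 91.3404548210319}
{'K': array([[439.64468031,   0.        , 285.68475639],
       [  0.        , 439.64468031, 198.24047549],
       [  0.        ,   0.        ,   1.        ]]), 'pose': array([[ 7.94329111e-02,  9.73001949e-01, -2.16697070e-01,
         3.82826146e+02],
       [-9.96825932e-01,  7.63686146e-02, -2.24921124e-02,
        -1.51052274e+01],
       [-5.33601417e-03,  2.17795873e-01,  9.75979756e-01,
  
[... 550 characters left out ...]
 [281. 215.] [601.   20.6  74. ]
top orange_dot 0.95 [266. 211.] [609.9  64.9  60. ]
top gate_hinge 0.69 [224. 224.] [555.2 168.9 120. ]
top gate_hinge 0.48 [208. 167.] [707.7 229.7 120. ]
top gate_edge 0.89 [298. 265.] [464.3 -34.5 120. ]
top timer 0.95 [283. 203.] [646.7  20.7  18. ]
top mug 0.58 [355. 182.] [ 725.5 -184.6   18. ]
top phone_stand 0.63 [263. 151.] [799.6  91.5  18. ]
top ball_center 0.77 [346. 221.] [ 603.5 -161.7   48. ]
top ball_center 0.74 [225. 224.] [567.4 176.9  48. ]
top bike_light 0.32 [284. 198.] [666.1  18.4   0. ]
top glasses_case 0.71 [103. 228.] [535.7 539.2   0. ]
top tablet 0.69 [206. 171.] [726.3 254.9  18. ]
top bike_key 0.39 [305. 160.] [781.6 -35.6  18. ]
```

View pics/top0.png

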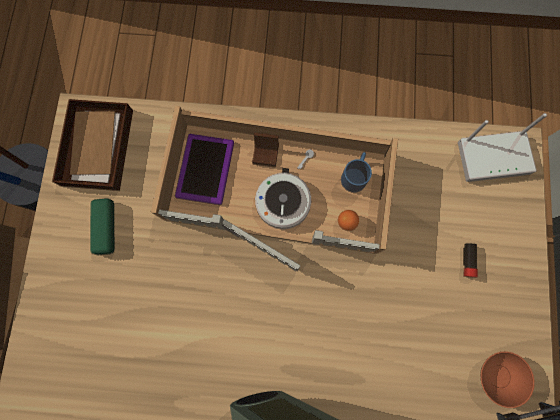

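View pics/scene0.png

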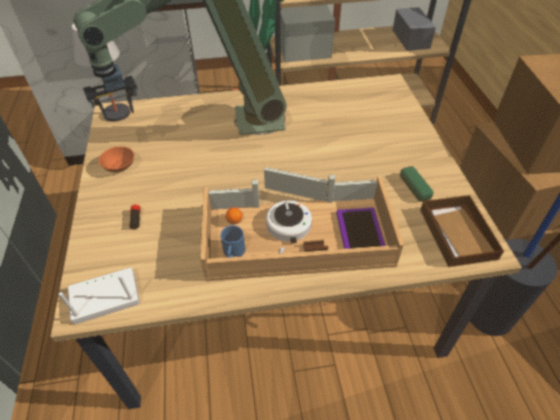

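The overhead view shows the dial at about (285,200), its pointer towards the robot at the grey dot, and the orange dot at (266,211). The gate runs from its hinge at (222,222) to its free end at (298,267). The scene view agrees, so I'll move in for a close look.

```bash
cat >> h.py <<'E'
def rel(target,n=1):
    s=bot.read_state();Rm=R.from_quat(np.roll(s["eef_rot"],-1)).as_matrix()
    d=Rm.T@(np.array(target)-s["ee_pos"]);print("tool shift",np.round(d/200,4),"rows50",np.linalg.norm(d)/50,"per row",np.round(d/200/n,4))
    print("pos",np.round(s["ee_pos"],1),"toolx",np.round(Rm[:,0],3),"tooly",np.round(Rm[:,1],3),"toolz",np.round(Rm[:,2],3),"F",np.round(s["wrist_force"],1),"t",round(s["time"],2))
E
python3 - <<'E'
from h import *
rel([560,20,260],16)
E
```

```text
tool shift [ 2.7062 -2.1491 -0.2304] rows50 13.853581486697827 per row [ 0.1691 -0.1343 -0.0144]
pos [ 168.7 -549.7  214. ] toolx [ 0.956  0.293 -0.   ] tooly [ 0.293 -0.956  0.   ] toolz [-0. -0. -1.] F [-0.6 -1.1  0. ] t 1.05
```

Call:
drive_tool --pt "0.169 -0.134 -0.0145 0 0 0 255" --pt "0.169 -0.134 -0.0145 0 0 0 255" --pt "0.169 -0.134 -0.0145 0 0 0 255" --pt "0.169 -0.134 -0.0145 0 0 0 255" --pt "0.169 -0.134 -0.0145 0 0 0 255" --pt "0.169 -0.134 -0.0145 0 0 0 255" --pt "0.169 -0.134 -0.0145 0 0 0 255" --pt "0.169 -0.134 -0.0145 0 0 0 255"

```text
time: 1.85
ee_pos: [365.0, -263.9, 237.5]
eef_rot: [0.0, 0.989, 0.148, 0.0]
wrist_force: [0.9, -0.2, -0.5]
finger_gap: 30.1
gripper_force: 0.0
```

Call:
drive_tool --pt "0.169 -0.134 -0.0145 0 0 0 255" --pt "0.169 -0.134 -0.0145 0 0 0 255" --pt "0.169 -0.134 -0.0145 0 0 0 255" --pt "0.169 -0.134 -0.0145 0 0 0 255" --pt "0.169 -0.134 -0.0145 0 0 0 255" --pt "0.169 -0.134 -0.0145 0 0 0 255" --pt "0.169 -0.134 -0.0145 0 0 0 255" --pt "0.169 -0.134 -0.0145 0 0 0 255"

```text
time: 2.65
ee_pos: [560.7, 20.6, 260.6]
eef_rot: [0.0, 0.989, 0.149, 0.0]
wrist_force: [1.3, -0.5, 0.8]
finger_gap: 0.5
gripper_force: 0.0
```

```bash
python3 - <<'E'
from h import *
rel([640,20,100]);print(bot.read_state()["q"].round(2))
print(np.round(get_calibration("wrist")["pose"],2))
save("wrist","w1");meas("wrist",list(Z)[:6])
E
```

```text
tool shift [0.3779 0.119  0.803 ] rows50 3.581778640715873 per row [0.3779 0.119  0.803 ]
pos [560.7  20.6 260.6] toolx [0.956 0.294 0.   ] tooly [ 0.294 -0.956  0.   ] toolz [ 0. -0. -1.] F [ 1.3 -0.5  0.8] t 2.65
[ 0.02  0.27  1.52 -0.    1.35  1.29]
[[ 2.9000e-01  9.2000e-01  2.6000e-01  6.3487e+02]
 [-9.6000e-01  2.8000e-01  8.0000e-02  4.2610e+01]
 [ 0.0000e+00 -2.7000e-01  9.6000e-01  4.3196e+02]
 [ 0.0000e+00  0.0000e+00  0.0000e+00  1.0000e+00]]
wrist dial_top 0.63 [306. 102.] [653.1  21.1  74. ]
wrist pointer_tip 0.69 [289. 150.] [601.7  19.9  74. ]
wrist orange_dot 0.87 [248. 133.] [603.4  64.   60. ]
wrist orange_dot 0.5 [302. 106.] [645.1  19.   60. ]
wrist gate_hinge 0.73 [288. 146.] [607.6  22.5 120. ]
wrist gate_hinge 0.71 [113. 144.] [563.7 170.1 120. ]
wrist timer 0.98 [300. 104.] [647.9  16.9  18. ]
```

View pics/w1.png

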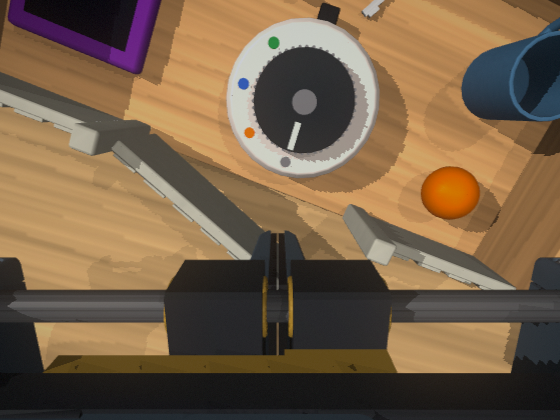

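The wrist view shows the dial centred at about (304,102) with its pointer at the grey dot (285,161). The orange dot is at (249,132) and the gate stands open at the lower left. The views agree on a dial centre near (648,19), so I'll go to a point 35 mm off centre on the far-left side.

```bash
python3 - <<'E'
from h import *
rel([672.7,43.7,90],8)
r=regions_of("wrist","dial_cap")
for q in r[:2]:
    cs,_=cv2.findContours(q["pixels"].astype(np.uint8),0,1);c=max(cs,key=cv2.contourArea);e=cv2.fitEllipse(c)
    print(q["p"],e,at_z("wrist",np.array(e[0])/[560,420],70))
E
```

```text
tool shift [0.581  0.0423 0.8513] rows50 4.125952939742767 per row [0.0726 0.0053 0.1064]
pos [559.2  17.9 260.3] toolx [ 0.956  0.292 -0.001] tooly [ 0.292 -0.956  0.   ] toolz [-0.001 -0.    -1.   ] F [ 0.8 -0.2  0.2] t 3.0
0.89 ((304.1965637207031, 99.57273864746094), (101.234375, 106.48027038574219), 13.357303619384766) [650.94713295  17.1154557   70.        ]
```

Call:
drive_tool --pt "0.072 0.0065 0.1065 0 0 0 255" --pt "0.072 0.0065 0.1065 0 0 0 255" --pt "0.072 0.0065 0.1065 0 0 0 255" --pt "0.072 0.0065 0.1065 0 0 0 255" --pt "0.072 0.0065 0.1065 0 0 0 255" --pt "0.072 0.0065 0.1065 0 0 0 255" --pt "0.072 0.0065 0.1065 0 0 0 255" --pt "0.072 0.0065 0.1065 0 0 0 255"

```text
time: 3.85
ee_pos: [673.3, 41.5, 89.4]
eef_rot: [0.0, 0.989, 0.147, 0.0]
wrist_force: [0.4, -0.2, -0.1]
finger_gap: 0.2
gripper_force: 0.0
```

Call:
drive_tool --pt "0 0 0.02 0 0 0 255" --pt "0 0 0.02 0 0 0 255" --pt "0 0 0.02 0 0 0 255" --pt "0 0 0.01 0 0 0 255" --pt "0 0 0.01 0 0 0 255" --pt "0 0 0.01 0 0 0 255" --pt "0 0 0.01 0 0 0 255" --pt "0 0 0 0 0 0 255"

```text
time: 4.65
ee_pos: [673.2, 42.7, 70.6]
eef_rot: [0.0, 0.989, 0.148, 0.0]
wrist_force: [-0.4, -0.8, 4.8]
finger_gap: 0.1
gripper_force: 2.5
```

Call:
drive_tool --pt "0 0 0.009 0 0 0 255" --pt "0.0094 0.0209 0 0 0 0.0417 255" --pt "0.0094 0.0209 0 0 0 0.0417 255" --pt "0.0094 0.0209 0 0 0 0.0417 255" --pt "0.0094 0.0209 0 0 0 0.0417 255" --pt "0.0094 0.0209 0 0 0 0.0417 255" --pt "0.0094 0.0209 0 0 0 0.0417 255" --pt "0 0 0 0 0 0 255"

```text
time: 5.45
ee_pos: [683.0, 17.9, 69.0]
eef_rot: [-0.0, 0.97, -0.243, -0.0]
wrist_force: [-2.2, 0.5, 5.8]
finger_gap: 0.4
gripper_force: 3.2
```

```bash
python3 - <<'E'
from h import *
rel([673,43,120]);im=save("wrist","w2");meas("wrist",["pointer_tip","orange_dot","dial_top"])
E
```

```text
tool shift [-0.1033 -0.0871 -0.255 ] rows50 1.1543007733165231 per row [-0.1033 -0.0871 -0.255 ]
pos [683.   17.9  69. ] toolx [ 0.882 -0.472 -0.001] tooly [-0.472 -0.882 -0.   ] toolz [-0.001  0.001 -1.   ] F [-2.2  0.5  5.8] t 5.45
```

View pics/w2.png

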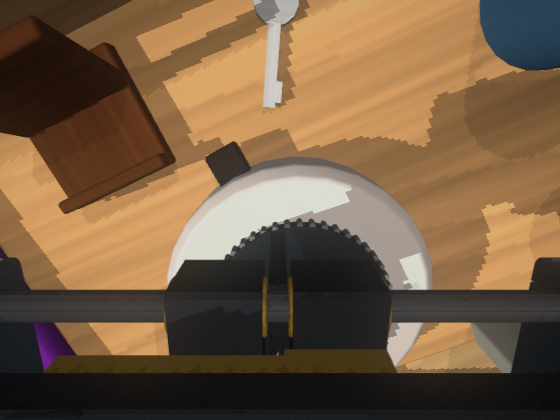

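The view from here hides the pointer behind the gripper, so I'll lift and look.

Call:
drive_tool --pt "0 0 -0.1 0 0 0 255" --pt "0 0 -0.2 0 0 0 255" --pt "0 0 -0.2 0 0 0 255" --pt "-0.108 0.058 -0.091 0 0 0 255" --pt "-0.108 0.058 -0.091 0 0 0 255" --pt "-0.108 0.058 -0.091 0 0 0 255" --pt "-0.108 0.058 -0.091 0 0 0 255" --pt "-0.108 0.058 -0.091 0 0 0 255"

```text
time: 6.45
ee_pos: [559.7, 17.6, 259.4]
eef_rot: [-0.0, 0.97, -0.242, -0.0]
wrist_force: [0.3, 0.2, -0.7]
finger_gap: 0.7
gripper_force: 0.0
```

```bash
python3 - <<'E'
from h import *
rel([560,20,260]);im=save("wrist","w3");meas("wrist",list(Z)[:5])
save("top","t3");meas("top",["gate_hinge","gate_edge","pointer_tip"])
E
```

```text
tool shift [-0.0043 -0.0115 -0.0029] rows50 0.050415749228956266 per row [-0.0043 -0.0115 -0.0029]
pos [559.7  17.6 259.4] toolx [ 0.883 -0.469 -0.   ] tooly [-0.469 -0.883 -0.   ] toolz [-0.  0. -1.] F [ 0.3  0.2 -0.7] t 6.45
wrist dial_top 0.63 [235. 107.] [651.3  15.7  74. ]
wrist pointer_tip 0.6 [219. 155.] [618.5  53.5  74. ]
wrist pointer_tip 0.3 [237. 111.] [647.7  16.5  74. ]
wrist orange_dot 0.83 [216. 167.] [608.7  65.9  60. ]
wrist gate_hinge 0.66 [130. 266.] [568.7 173.4 120. ]
wrist gate_edge 0.88 [378. 261.] [461.1 -39.5 120. ]
top gate_hinge 0.89 [223. 222.] [561.9 171.7 120. ]
```

View pics/w3.png

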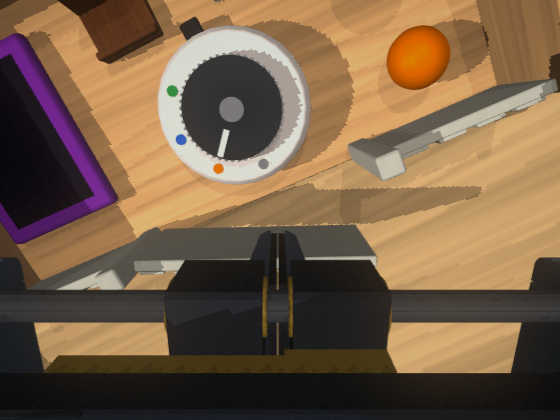

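The pointer now sits at the orange dot: bar end at (222,155), dot at (218,168), with the grey dot clear at (263,163). Next I'll work out where the gate's shut line lies.

```bash
python3 - <<'E'
from h import *
P=np.array([560,420.])
for cam,px,z in[("top",(161,213),105),("top",(218,220),105),("top",(325,241),105),("top",(380,248),105),("top",(318,237),143),("wrist",(381,161),143),("wrist",(552,84),105),("wrist",(405,148),105)]:
    print(cam,px,at_z(cam,np.array(px)/P,z).round(1))
rel([435,23,260],4)
E
```

```text
top (161, 213) [574.8 344.5 105. ]
top (218, 220) [567.8 188.6 105. ]
top (325, 241) [ 533.9 -101.7  105. ]
top (380, 248) [ 526.8 -248.   105. ]
top (318, 237) [537.9 -80.3 143. ]
wrist (381, 161) [554.2 -75.9 143. ]
wrist (552, 84) [ 536.  -242.7  105. ]
wrist (405, 148) [ 544.8 -107.7  105. ]
tool shift [-0.5697  0.2712 -0.009 ] rows50 2.5242089943182062 per row [-0.1424  0.0678 -0.0022]
pos [561.1  17.4 258. ] toolx [ 0.883 -0.469 -0.002] tooly [-0.469 -0.883  0.001] toolz [-0.002 -0.    -1.   ] F [-0.  -0.2  0.4] t 6.95
```

Call:
drive_tool --pt "-0.142 0.068 0 0 0 0 255" --pt "-0.142 0.068 0 0 0 0 255" --pt "-0.142 0.068 0 0 0 0 255" --pt "-0.142 0.068 0 0 0 0 255" --pt "0 0 0.219 0 0 0 255" --pt "0 0 0.219 0 0 0 255" --pt "0 0 0.219 0 0 0 255" --pt "0 0 0.219 0 0 0 255"

```text
time: 7.75
ee_pos: [435.2, 22.7, 82.5]
eef_rot: [-0.0, 0.97, -0.242, 0.001]
wrist_force: [1.0, 0.5, -0.5]
finger_gap: 0.3
gripper_force: 0.0
```

```bash
python3 - <<'E'
from h import *
# waypoints: finger face against the gate, s=190 along it, offset 25 mm; opening angle a
h=np.array([565,171.]);s0=bot.read_state();p=s0["ee_pos"][:2]
Rm=R.from_quat(np.roll(s0["eef_rot"],-1)).as_matrix();psi=np.arctan2(Rm[1,0],Rm[0,0])
print(p,np.degrees(psi),s0["ee_pos"][2])
for a in [22,19,16,13,10,7,4,1,-1]:
    g=np.radians(4.6+a);d=np.array([-np.sin(g),-np.cos(g)]);n=np.array([-np.cos(g),np.sin(g)])
    q=h+190*d+25*n;dp=q-p
    t=np.array([np.cos(psi)*dp[0]+np.sin(psi)*dp[1],np.sin(psi)*dp[0]-np.cos(psi)*dp[1]])
    print(a,q.round(1),"shift",(t/200).round(4),"turn/pi",round((psi+g)/np.pi*-1,4));p=q;psi=-g
E
```

```text
[435.15781905  22.65833027] -27.972462847414434 82.47752259854796
22 [457.6  12.3] shift [ 0.1233 -0.0068] turn/pi 0.0076
19 [466.    6.9] shift [0.0499 0.0052] turn/pi 0.0167
16 [474.7   1.9] shift [0.0499 0.0052] turn/pi 0.0167
13 [483.7  -2.5] shift [0.0499 0.0052] turn/pi 0.0167
10 [492.9  -6.6] shift [0.0499 0.0052] turn/pi 0.0167
7 [502.3 -10.1] shift [0.0499 0.0052] turn/pi 0.0167
4 [511.9 -13.1] shift [0.0499 0.0052] turn/pi 0.0167
1 [521.6 -15.7] shift [0.0499 0.0052] turn/pi 0.0167
-1 [528.1 -17.1] shift [0.0332 0.0038] turn/pi 0.0111
```

Call:
drive_tool --pt "0.06 -0.003 0 0 0 -0.004 255" --pt "0.06 -0.003 0 0 0 -0.004 255" --pt "0.05 0.005 0 0 0 -0.0167 255" --pt "0.05 0.005 0 0 0 -0.0167 255" --pt "0.05 0.005 0 0 0 -0.0167 255" --pt "0.05 0.005 0 0 0 -0.0167 255" --pt "0.05 0.005 0 0 0 -0.0167 255" --pt "0 0 0 0 0 0 255"

```text
time: 8.55
ee_pos: [506.4, -10.5, 86.9]
eef_rot: [-0.0, 0.995, -0.1, 0.004]
wrist_force: [-1.2, -0.3, 0.8]
finger_gap: 0.5
gripper_force: 0.0
```

```bash
python3 - <<'E'
from h import *
rel([512,-13,83]);save("top","t4");save("wrist","w4");meas("top",["gate_hinge","gate_edge"]);meas("wrist",["gate_hinge","gate_edge"])
a=cv2.imread("pics/t4.png")[150:290,140:420];cv2.imwrite("pics/t4c.png",cv2.resize(a,None,fx=2.8,fy=2.8))
E
```

```text
tool shift [0.0298 0.0067 0.0195] rows50 0.14510860881038135 per row [0.0298 0.0067 0.0195]
pos [506.4 -10.5  86.9] toolx [ 0.98  -0.2    0.008] tooly [-0.2   -0.98  -0.001] toolz [ 0.008 -0.001 -1.   ] F [-1.2 -0.3  0.8] t 8.55
top gate_hinge 0.8 [223. 220.] [566.3 172.5 120. ]
wrist gate_edge 0.68 [389. 229.] [522.7 -61.1 120. ]
```

View pics/t4c.png

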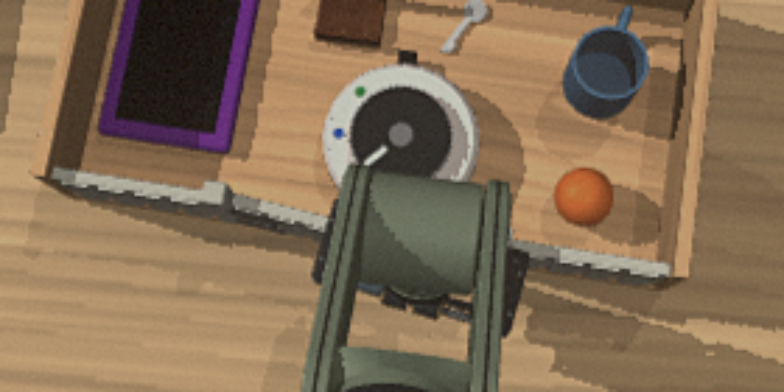

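The gate is following the fingers and is nearly shut, and the pointer still aims at the orange dot, towards (365,160) in the crop. I'll carry on gently.

Call:
drive_tool --pt "0.025 0.0025 0 0 0 -0.0083 255" --pt "0.025 0.0025 0 0 0 -0.0083 255" --pt "0.025 0.0025 0 0 0 -0.0083 255" --pt "0.015 0.002 0 0 0 -0.004 255" --pt "0 0 0 0 0 0 255" --pt "0 0 0 0 0 0 255" --pt "0 0 0 0 0 0 255" --pt "0 0 0 0 0 0 255"

```text
time: 9.65
ee_pos: [519.0, -14.4, 83.9]
eef_rot: [0.0, 0.998, -0.055, -0.0]
wrist_force: [-0.2, -0.0, 0.6]
finger_gap: 0.4
gripper_force: 0.0
```

Call:
drive_tool --pt "0.012 0.001 0 0 0 -0.003 255" --pt "0.012 0.001 0 0 0 -0.003 255" --pt "0.012 0.001 0 0 0 -0.003 255" --pt "0.012 0.001 0 0 0 -0.003 255" --pt "0 0 0 0 0 0 255" --pt "0 0 0 0 0 0 255" --pt "0 0 0 0 0 0 255" --pt "0 0 0 0 0 0 255"

```text
time: 10.45
ee_pos: [526.8, -16.0, 83.7]
eef_rot: [-0.0, 0.999, -0.036, -0.002]
wrist_force: [-5.5, 0.7, 2.6]
finger_gap: 0.6
gripper_force: 2.6
```

Call:
drive_tool --pt "0.008 0.0 0 0 0 0 255" --pt "0.008 0 0 0 0 0 255" --pt "0 0 0 0 0 0 255" --pt "0 0 0 0 0 0 255" --pt "0 0 0 0 0 0 255" --pt "0 0 0 0 0 0 255" --pt "0 0 0 0 0 0 255" --pt "0 0 0 0 0 0 255"

```text
time: 11.25
ee_pos: [526.7, -16.0, 83.7]
eef_rot: [-0.0, 0.999, -0.036, -0.005]
wrist_force: [-12.2, 0.4, 10.5]
finger_gap: 0.8
gripper_force: 6.4
```

The force rose from 5.5 N to 12 N with no further movement, so the gate is against its stop. I'll back off and rise.

Call:
drive_tool --pt "-0.02 0 0 0 0 0 255" --pt "-0.05 0 0 0 0 0 255" --pt "-0.2 0 0 0 0 0 255" --pt "-0.2 0 0 0 0 0 255" --pt "-0.1 0 -0.2 0 0 0 255" --pt "0 0 -0.22 0 0 0 255" --pt "0 0 -0.22 0 0 0 255" --pt "0 0 -0.22 0 0 0 255"

```text
time: 12.05
ee_pos: [417.7, -8.1, 257.9]
eef_rot: [0.0, 0.999, -0.036, 0.001]
wrist_force: [1.0, 0.8, -1.6]
finger_gap: 0.4
gripper_force: 0.0
```

```bash
python3 - <<'E'
from h import *
rel([450,-13,260]);save("top","t5");save("wrist","w5");meas("top",["gate_hinge","gate_edge","pointer_tip","orange_dot"]);meas("wrist",["gate_hinge","gate_edge","pointer_tip","orange_dot"])
a=cv2.imread("pics/t5.png")[150:290,140:420];a=cv2.resize(a,(560,280));b=cv2.imread("pics/w5.png")[:300]
cv2.imwrite("pics/c5.png",np.vstack([a,b]))
E
```

```text
tool shift [ 0.1626  0.0128 -0.01  ] rows50 0.6538095064829728 per row [ 0.1626  0.0128 -0.01  ]
pos [417.7  -8.1 257.9] toolx [ 0.997 -0.072  0.002] tooly [-0.072 -0.997  0.   ] toolz [ 0.002 -0.    -1.   ] F [ 1.   0.8 -1.6] t 12.05
top gate_hinge 0.74 [224. 223.] [559.1 170.  120. ]
top gate_edge 0.8 [312. 237.] [540.2 -67.  120. ]
top pointer_tip 0.58 [270. 208.] [616.8  52.8  74. ]
top orange_dot 0.81 [267. 212.] [609.7  62.8  60. ]
wrist gate_edge 0.6 [332.  49.] [537.9 -61.6 120. ]
```

View pics/c5.png

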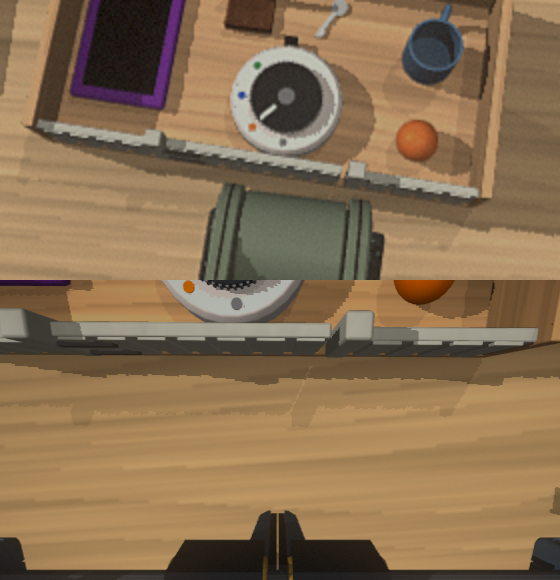

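The gate lies flush in line with the fence panels, with its free end at the right post. The pointer is at the orange dot, nothing else has moved and the hand is clear.

```bash
python3 -c "
from plant import job
print(job.finish_job())"
```

```text
the job is handed in; nothing more can be done
None
```

The dial is one click clockwise with its pointer at the orange dot, the gate is fully shut against its stop, the hand is clear, and the job was handed in after about 12 s of robot time.

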